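# Load the deburring tub and set its air valve

## Task

Load the deburring tub: tip the pivoted pot by its crank handle until all four stones have fallen into the tub, and swing the pot back fully upright. Then set the air: turn the valve wheel by its handle clockwise until it stops, back it off (anticlockwise) exactly two full turns, and finish there still gripping the wheel's handle - do not let go at the end. Leave the tin, the wrench and the wooden offcut where they are.

Things in the scene. Friction and masses are not known exactly. Their poses are not given: they have to be found in the camera images.
- station: Fixed loading station: an open aluminium tub on the bench with a steel pot pivoted over it between two dark posts. Its frame: x away from the robot, y left, origin on the bench. Tub: x -60 to 170 mm, y -40 to 110 mm, walls 45 mm high. The pot's axis runs along y through x = 0, z = 140 mm; pot centre at y = 35 mm; posts at y = -47 and 117 mm, 152 mm high.
- pot (a joint): Tipping angle of the pot, rad: 0 = upright, at its stop; grows as the pot tips away from the robot (mouth to the station's +x, over the tub) up to a stop at 2.25. All stones have slid out by about 2.1. It stays where it is left; about 2 N at the handle turns it.
- pot_mouth (a point): Centre of the pot's open mouth. The pot is round, 80 mm tall, 116 mm across the mouth and 86 mm at the foot, and turns about its mid-height. Turns with the pot.
- pot_grip: The pot's crank handle: a level wooden cylinder 16 mm thick, 66 mm long, along the station's y, outside the right post; origin at its middle, at station y = -102 mm, 80 mm from the pot's axis. Pot upright: at x = -69, z = 180 mm. As the pot tips it goes over the top in a circle about the axis (at 2.1 rad: x = 69, z = 180). It spins freely on its pin, so the hand need not turn with it.
- stone0_c (a point): Centre of one of the four grey deburring stones, a block 18 x 18 x 20 mm. It starts inside the pot.
- stone1_c (a point): Centre of one of the four grey deburring stones, a short cylinder 20 mm wide and 20 mm tall. It starts inside the pot.
- stone2_c (a point): Centre of one of the four grey deburring stones, a block 18 x 18 x 20 mm. It starts inside the pot.
- stone3_c (a point): Centre of one of the four grey deburring stones, a short cylinder 20 mm wide and 20 mm tall. It starts inside the pot.
- wheel (a joint): Angle of the valve wheel, rad: 0 = closed, against a hard stop; grows anticlockwise seen from above (opening), 6.283 per turn, up to 22. It begins 0.3 to 1.2 turns open and stays where it is left; about 2 N at the handle turns it.
- wheel_hub (a point): Centre of the valve's dark, level, three-spoked handwheel (rim 120 mm across to its middle line, 12 mm thick), 106 mm above the bench, on a brass valve with steel pipe stubs. The stem is upright. This point's axes turn with the wheel: x points to the handle.
- wheel_grip: The valve wheel's handle: an upright wooden cylinder 16 mm thick, 60 mm tall, standing on the rim 60 mm from the wheel's axis; origin at its middle, 144 mm above the bench (foot 114 mm, top 174 mm). It spins freely on its pin, so the hand need not turn with it.
- tin: Bystander: a tin 50 mm across, 70 mm tall; origin under its centre.
- wrench: Bystander: a wrench lying on the bench to the left; origin under its middle.
- offcut: Bystander: a wooden offcut 120 x 70 x 38 mm lying to the right; origin under its centre.
Things that resemble listed ones, but are neither listed nor needed, are in the scene too. What is shaped like the part that bears wheel but orange is not meant.

How it is judged:
On the way, in this order (a step that is already met when the one before it is completed fails the run):
1. the pot is tipped over and all four stones lie in the tub (x of stone0_c in the frame of station between -0.06 and 0.17 m and y of stone0_c in the frame of station between -0.04 and 0.11 m and z of each of stone0_c, stone1_c, stone2_c, stone3_c in the frame of station below 0.055 m and x of stone1_c in the frame of station between -0.06 and 0.17 m and y of stone1_c in the frame of station between -0.04 and 0.11 m and x of stone2_c in the frame of station between -0.06 and 0.17 m and y of stone2_c in the frame of station between -0.04 and 0.11 m and x of stone3_c in the frame of station between -0.06 and 0.17 m and y of stone3_c in the frame of station between -0.04 and 0.11 m and value of joint pot above 1.2 rad), for 0.2 s.
2. the pot is upright again (within 0.12 rad), the stones in the tub (x of stone0_c in the frame of station between -0.06 and 0.17 m and y of stone0_c in the frame of station between -0.04 and 0.11 m and z of each of stone0_c, stone1_c, stone2_c, stone3_c in the frame of station below 0.055 m and x of stone1_c in the frame of station between -0.06 and 0.17 m and y of stone1_c in the frame of station between -0.04 and 0.11 m and x of stone2_c in the frame of station between -0.06 and 0.17 m and y of stone2_c in the frame of station between -0.04 and 0.11 m and x of stone3_c in the frame of station between -0.06 and 0.17 m and y of stone3_c in the frame of station between -0.04 and 0.11 m and value of joint pot below 0.12 rad), for 0.2 s.
3. the valve wheel is closed to its stop (within 0.08 rad) (value of joint wheel below 0.08 rad), for 0.2 s.
At the end, for the whole second after the job is handed in: All four stones lie in the tub, the pot is upright within 0.12 rad, the valve wheel rests two turns (12.57 rad) open within 0.26 rad (15 degrees), and the fingers still grip its handle with at least 5 N (all of step 2 and value of joint wheel between 12.306 and 12.826 rad and velocity of joint wheel between -0.1 and 0.1 rad/s and contact force between the fingers and wheel_grip above 5 N); the arm keeps its last pose, push and grip.
It fails at once if the valve is opened more than a quarter turn beyond two turns (value of joint wheel above 14.137 rad).
It fails at once if the tin is disturbed (moved over 30 mm) (distance of tin from where it was at the start of the episode above 0.03 m).
It fails at once if the wrench is disturbed (moved over 30 mm) (distance of wrench from where it was at the start of the episode above 0.03 m).
It fails at once if the offcut is disturbed (moved over 30 mm) (distance of offcut from where it was at the start of the episode above 0.03 m).
It also fails if it takes over 72 s, if anything falls off the work surface, if the arm or the gripper's body presses on something with over 40 N, if the wrist force passes 120 N, or if a joint passes its speed limit or range.

## Robot

A 6-joint arm with a two-finger parallel gripper is mounted at the origin on the work surface. World frame = base frame: x ahead of the robot, y to its left, z up, the work surface at z = 0. Lengths are in m, angles in rad, forces in N, time in s.
With the tool pointing down it reaches from about 0.4 to 0.925 m from the base axis. Payload 12.5 kg.
Tool frame: the origin (TCP) lies on the centre line of the jaws, within the pads' length; the fingertips stand 19 mm ahead of it and the grasp point (between the pads) is the TCP; z points along the fingers, y is the line along which they close (so a half turn about z gives the same grasp; the last joint's range is limited). The gripper opens to 95 mm and grips with 3 to 60 N. Pads are 20 mm wide; open, the fingers measure 119 mm over their backs; the gripper's body (75 mm by 180 mm) begins 59 mm behind the grasp point.
Start: joints at [1.049, 0.491, 1.559, -0, 1.092, -0.106], TCP at [0.252, 0.572, 0.234] pointing down, gripper open.
Joint ranges: [-3.1, 3.1], [-0.84, 2.19], [0.05, 2.79], [-1.13, 4.28], [0.06, 2.93], [-2.69, 2.69]. Speed limits (rad/s): [2.22, 2.22, 2.79, 3.14, 3.14, 3.14].

## Interface

Orientations are given as a rotation vector (axis times angle).
In Python, from cell import r, viewer gives the robot as it stands. The module is installed in compiled form; this text tells all that it offers.
- The arm moves only by the tool send_rows, never from a script. Its argument "moves" is text: rows parted by semicolons, each of 5 numbers parted by spaces: the shift along the tool's x, y, z in units of 0.25 m (1.0 is 0.25 m), then the turn about the tool's z in units of 2 pi rad (1.0 is 2 pi rad), then the closure, from 0 (fully open) to 1 (shut). A call has 1 to 5 rows; each row is the pose to reach, as a shift and turn from the pose commanded when the call began, along the tool's axes at that moment, turning the shorter way round; what a row does not reach only later rows make up. A row lasts 1/12 s, in which the tool goes at most 41.7 mm and 7.16 degrees, less where a joint would pass 70% of its speed; a pose out of reach is approached as far as the arm can. A call with a number of a shift or a turn outside -1 to 1 is refused whole. A call with a gripper value outside its range is refused whole. The fingers move at their own pace and stop on an object; "newtons" is the grip in N (left out, the last holds). Time passes only in rows, so rows that repeat a pose let the fingers close. It gives the time, the measured TCP pose, the force, the opening and the grip force at its end, in the units of the state.
- r.get_state(): the state, without advancing time (a new reading comes with each control period).
- viewer.snapshot(name): name is "side" or "top"; returns a dict with "frame" (420x560x3 uint8, red, green, blue), "fx", "fy", "cx", "cy" (pixels), "xyz" and "orientation" of the camera in the world. Camera axes: x right, y down, z forward; pixel columns grow to the right and rows downward; lengths in m; the calibration is good to about 2 mm. A picture is of the moment at which its call begins. There is no depth.
- r.sign_off(): hands the job in; it is judged then, once.
The state is a dict: "t": time; "q": joint angles; "dq": joint speeds; "tau": joint torques, N m; "position": TCP position; "tool_rot": TCP orientation; "contact_force": force on the tool from outside, world axes, zero at the start; "ft_torque": the same for the moment, N m; "gripper_width": finger opening in m; "gripper_force": force on a finger pad.
Only numpy, scipy, OpenCV 4.12 (cv2) and the standard library are available. Lean on these libraries where they do the work, as an engineer would, in place of code of your own. Each camera call takes 0.05 s, during which the arm holds its last target. There are 200 camera calls.

## Working session

There is one attempt and no reset: what is moved stays moved. The work goes in short steps, Python scripts to look and compute and a tool call to move; the robot and the scene stay as the last step left them, time stands still between calls to the robot, and variables do not carry over. Pictures are saved under pics/ and viewed, at most 10 in all, crops included, and the job is handed in when it is done.

Besides the shell and the picture viewer there is one more tool, called as a command line: name --argument value ..., lists and objects as JSON in quotes. send_rows: Moves the arm, as the interface text tells. Its arguments: {"type":"object","properties":{"moves":{"type":"string"},"newtons":{"type":"number"}},"required":["moves"]}

```bash
mkdir -p pics; python3 - <<'E'
from cell import r, viewer
import cv2,pickle
for n in("side","top"):
    s=viewer.snapshot(n); cv2.imwrite(f"pics/{n}0.png",s["frame"][:,:,::-1]); pickle.dump(s,open(f"{n}0.pkl","wb"))
    print(n,s["fx"],s["fy"],s["cx"],s["cy"],s["xyz"],s["orientation"])
print(r.get_state())
E
```

```text
side 488.4983160948941 488.4983160948941 284.7839459132987 205.31245105128127 [ 0.0604801  -1.07846622  1.21352154] [-2.25584007  0.52143334 -0.21315037]
top 514.5700574066916 514.5700574066916 282.9885316221117 210.86026343548366 [0.27750965 0.02274378 1.64251458] [-2.09920487  2.15055639 -0.21438433]
{'t': 0.1, 'q': array([ 1.04937861e+00,  4.91503247e-01,  1.55940246e+00, -3.34569218e-05,
        1.09173066e+00, -1.05597332e-01]), 'dq': array([ 0.00047302, -0.0009131 , -0.00166837,  0.00145823, -0.00193149,
        0.00124585]), 'tau': array([ 2.80588465e-03, -6.13627195e+01, -2.58608115e+01,  6.94302586e-02,
        4.69900563e-02, -9.94635593e-05]), 'position': array([0.25234174, 0.57156358, 0.23311291]), 'tool_rot': array([-6.48389163e-01, -3.07365393e+00,  1.57378000e-03]), 'contact_force': array([-0.08113464,  0.05852669,  0.32315803]), 'ft_torque': array([ 0.02878638,  0.00370291, -0.05013445]), 'gripper_force': 0.0, 'gripper_width': 0.09531758592866113}
```

View pics/top0.png

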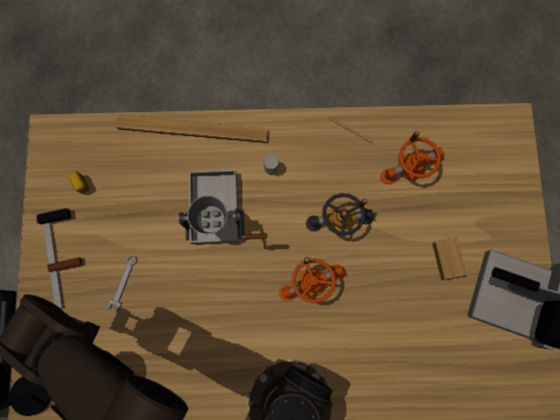

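View pics/side0.png

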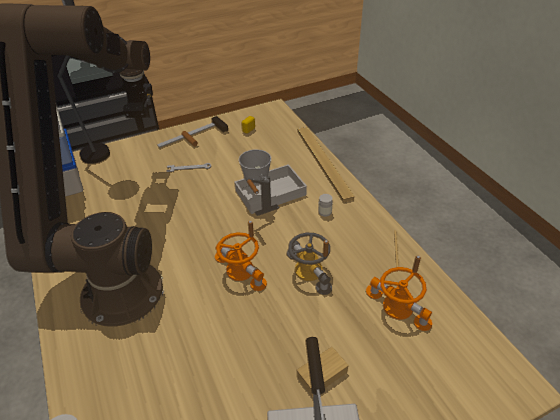

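The top view shows the tub and pot at about (213,207), with a brown crank handle near (256,236). The dark wheel is near (345,216), between two orange decoys. I'll zoom in on both.

```bash
python3 - <<'E'
import cv2,numpy as np
t=cv2.imread("pics/top0.png");s=cv2.imread("pics/side0.png")
def c(im,x,y,w=100,h=75):return cv2.resize(im[y:y+h,x:x+w],(400,300),interpolation=cv2.INTER_CUBIC)
m=np.vstack([np.hstack([c(t,175,170),c(t,300,180)]),np.hstack([c(s,220,145),c(s,270,222)])])
cv2.imwrite("pics/zoom0.png",cv2.convertScaleAbs(m,alpha=1.6))
E
cat > h.py <<'E'
import numpy as np,pickle
from scipy.spatial.transform import Rotation as R
def ray(s,u,v):
    d=R.from_rotvec(s["orientation"]).apply([(u-s["cx"])/s["fx"],(v-s["cy"])/s["fy"],1]);return np.array(s["xyz"]),d
def plane(s,u,v,z):
    o,d=ray(s,u,v);return o+d*(z-o[2])/d[2]
def cross(a,b):
    (o1,d1),(o2,d2)=a,b
    k=np.linalg.lstsq(np.c_[d1,-d2],o2-o1,rcond=None)[0];p,q=o1+k[0]*d1,o2+k[1]*d2
    return (p+q)/2,np.linalg.norm(p-q)
def proj(s,p):
    c=R.from_rotvec(s["orientation"]).inv().apply(np.array(p)-s["xyz"]);return c[0]/c[2]*s["fx"]+s["cx"],c[1]/c[2]*s["fy"]+s["cy"]
E
```

```text
(no output)
```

View pics/zoom0.png

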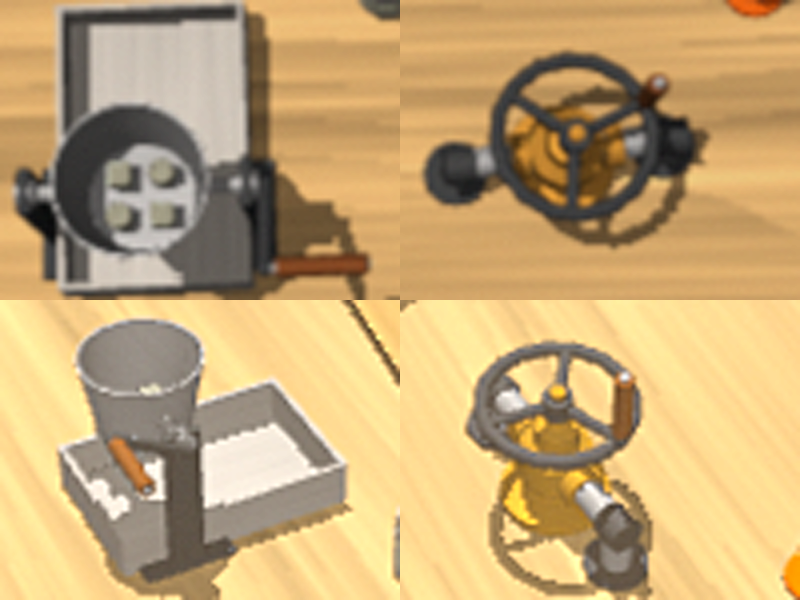

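The zoom shows the four stones in the pot. The crank handle runs (244,237)–(267,236) in top and (249,181)–(257,192) in side. The wheel hub is at (344,214) in top and (309.5,245) in side. Its handle middle is at (363,203) in top and (326,249) in side.

```bash
python3 - <<'E'
from h import *
t=pickle.load(open("top0.pkl","rb"));s=pickle.load(open("side0.pkl","rb"))
P=lambda n,a,b:print(n,*np.round(cross(ray(t,*a),ray(s,*b)),4) if 0 else [np.round(x,4) for x in cross(ray(t,*a),ray(s,*b))])
P("pgripL",(243.75,237),(248.75,180.75));P("pgripR",(267,235.75),(257,192))
print("pg z.18",plane(t,255.4,236.4,.18),plane(s,253,186.4,.18))
P("hub",(344.1,214),(309.5,245))
print("hub .106",plane(t,344.1,214,.106),plane(s,309.5,246.5,.106))
P("wgrip",(363,203),(325.75,248.75)); print(plane(t,363,203,.144),plane(s,325.75,248.75,.144))
for c in [(60,8),(243,3),(250,285),(62,290)]: print("tub",plane(t,175+c[0]/4,170+c[1]/4,.045))
for n,u in(("tin",(271,160)),("off",(450,258)),("orange1",(314,281)),("orange2",(420,158)),("wrench",(123,282))): print(n,plane(t,*u,.05))
E
```

```text
pgripL [0.4873 0.1194 0.1824] 0.0004
pgripR [0.489  0.0528 0.1833] 0.0001
pg z.18 [0.4884125  0.08617859 0.18      ] [0.48975325 0.08853494 0.18      ]
hub [ 0.5594 -0.1795  0.1206] 0.0015
hub .106 [ 0.56137955 -0.18116937  0.106     ] [ 0.56393839 -0.17314435  0.106     ]
wgrip [ 0.5859 -0.2339  0.1442] 0.0008
[ 0.58634562 -0.23404405  0.144     ] [ 0.58557111 -0.23369805  0.144     ]
tub [0.72113535 0.29848374 0.045     ]
tub [0.72192705 0.15193974 0.045     ]
tub [0.49392279 0.14815535 0.045     ]
tub [0.49349654 0.29475558 0.045     ]
tin [0.7536838  0.03808737 0.05      ]
off [ 0.42510761 -0.51100021  0.05      ]
orange1 [ 0.36460837 -0.08610573  0.05      ]
orange2 [ 0.74946823 -0.44211757  0.05      ]
wrench [0.3758814  0.49923497 0.05      ]
```

```bash
cat >> h.py <<'E'
def rel(c,yaw,targets,turn=0):
    """rows from commanded pos c, tool-y heading yaw (tool z down) to world targets"""
    y=np.array([np.cos(yaw),np.sin(yaw),0]);z=np.array([0,0,-1.]);x=np.cross(y,z)
    for p in targets:
        d=(np.array(p)-c)/.25; print(*np.round([d@x,d@y,d@z],3),end="; ")
    print()
def now():
    from cell import r
    s=r.get_state();M=R.from_rotvec(s["tool_rot"]).as_matrix()
    print("t",s["t"],"p",np.round(s["position"],4),"yaw",np.round(np.arctan2(M[1,1],M[0,1]),4),"tilt",np.round(M[:,2],4),"q",np.round(s["q"],3),"F",np.round(s["contact_force"],1),"w",s["gripper_width"])
    return s["position"],np.arctan2(M[1,1],M[0,1])
E
```

send_rows --moves "-0.8 -0.7 -0.1 0.1 0;-0.8 -0.7 -0.1 0.1 0;-0.8 -0.7 -0.1 0.1 0;-0.8 -0.7 -0.1 0.1 0;-0.8 -0.7 -0.1 0.1 0" --newtons 30

```text
t: 0.52
position: [0.3402, 0.382, 0.2531]
tool_rot: [-1.57, -2.721, 0.001]
contact_force: [1.3, 1.0, 0.9]
gripper_width: 0.0948
gripper_force: 0.0
```

```bash
python3 -c "
from h import *
p,y=now(); rel(p,y,[(.488,.0865,.26)]); print((y-.017)/2/np.pi)"
```

```text
t 0.5167 p [0.3402 0.382  0.2531] yaw 0.5244 tilt [-3.e-04 -3.e-04 -1.e+00] q [0.714 0.309 1.807 0.    1.026 0.19 ] F [1.3 1.  0.9] w 0.09480270870309858
-1.319 -0.08 -0.028; 
0.08074779298521377
```

send_rows --moves "-0.8 -0.04 -0.03 0.081 0;-0.8 -0.04 -0.03 0.081 0;-0.8 -0.04 -0.03 0.081 0;-0.8 -0.04 -0.03 0.081 0;-0.8 -0.04 -0.03 0.081 0"

```text
t: 0.93
position: [0.4332, 0.2037, 0.2607]
tool_rot: [2.207, 2.235, 0.0]
contact_force: [-0.0, -0.1, 0.1]
gripper_width: 0.0952
gripper_force: 0.0
```

```bash
python3 -c "
from h import *
p,y=now(); rel(p,y,[(.488,.0865,.26),(.488,.0865,.18)]); print((y-.017)/2/np.pi)"
```

```text
t 0.9333 p [0.4332 0.2037 0.2607] yaw 0.0127 tilt [ 1.e-04 -1.e-04 -1.e+00] q [ 0.302  0.252  1.869 -0.     1.021  0.289] F [-0.  -0.1  0.1] w 0.095160079401275
-0.472 0.213 0.003; -0.472 0.213 0.323; 
-0.0006874296992659019
```

send_rows --moves "-0.472 0.213 0 0 0;-0.472 0.213 0 0 0;-0.472 0.213 0 0 0;-0.472 0.213 0 0 0;-0.472 0.213 0.15 0 0"

```text
t: 1.35
position: [0.4917, 0.0872, 0.2272]
tool_rot: [2.198, 2.236, 0.011]
contact_force: [0.3, 0.6, -0.8]
gripper_width: 0.0951
gripper_force: 0.0
```

send_rows --moves "0 0 0.165 0 0;0 0 0.17 0 0;0 0 0.17 0 0.6;0 0 0.17 0 1;0 0 0.17 0 1"

```text
t: 1.77
position: [0.4891, 0.0897, 0.1826]
tool_rot: [2.196, 2.244, 0.003]
contact_force: [-0.2, -0.1, 0.1]
gripper_width: 0.0805
gripper_force: 0.0
```

send_rows --moves "0 0 0 0 1;0 0 0 0 1;0 0 0 0 1;0 0 0 0 1"

```text
t: 2.1
position: [0.4884, 0.0894, 0.1812]
tool_rot: [2.197, 2.244, 0.001]
contact_force: [-0.8, -0.1, 0.4]
gripper_width: 0.0542
gripper_force: 0.0
```

```bash
python3 -c "
from h import *
p,y=now()"
```

```text
t 2.1 p [0.4884 0.0894 0.1812] yaw 0.0212 tilt [ 9.e-04  1.e-04 -1.e+00] q [0.048 0.378 1.93  0.    0.833 0.027] F [-0.8 -0.1  0.4] w 0.05415015713729081
```

Fingers close at about 80 mm/s; wait for contact.

send_rows --moves "0 0 0 0 1;0 0 0 0 1;0 0 0 0 1;0 0 0 0 1;0 0 0 0 1"

```text
t: 2.52
position: [0.4883, 0.0893, 0.1806]
tool_rot: [-2.198, -2.245, -0.0]
contact_force: [-0.1, -0.4, 0.7]
gripper_width: 0.0207
gripper_force: 0.0
```

send_rows --moves "0 0 0 0 1;0 0 0 0 1;0 0 0 0 1"

```text
t: 2.77
position: [0.4888, 0.0893, 0.1807]
tool_rot: [2.198, 2.244, 0.001]
contact_force: [3.6, -0.5, -0.8]
gripper_width: 0.0155
gripper_force: 30.0
```

```bash
python3 -c "
from h import *
p,y=now()
c=np.array([.4884,.0894,.1812])
A=np.array([c[0]+.0693,c[2]-.04]) # axis x,z
for i in range(0,9):
  a=np.radians(150-i*15); t=[A[0]+.08*np.cos(a),c[1]+(A[0]+.08*np.cos(a)-c[0])*.017,A[1]+.08*np.sin(a)]; print(i,end=' ');rel(c,.0212,[t])"
```

```text
t 2.7667 p [0.4888 0.0893 0.1807] yaw 0.021 tilt [ 1.2e-03  1.0e-04 -1.0e+00] q [0.048 0.379 1.93  0.    0.832 0.027] F [ 3.6 -0.5 -0.8] w 0.01551016876907616
0 -0.0 0.0 0.0; 
1 -0.0 0.051 -0.066; 
2 -0.0 0.117 -0.117; 
3 -0.001 0.194 -0.149; 
4 -0.001 0.277 -0.16; 
5 -0.002 0.36 -0.149; 
6 -0.002 0.437 -0.117; 
7 -0.002 0.504 -0.066; 
8 -0.002 0.554 0.0;
```

```bash
python3 -c "
from h import *
f=lambda d:np.array([.0693+.08*np.cos(np.radians(150-d)),.0014,.08*np.sin(np.radians(150-d))-.04]) 
f=lambda d:np.array([.0693+.08*np.cos(np.radians(150-d)),0,.08*np.sin(np.radians(150-d))-.04])
D=[[7.5*i for i in range(k,k+6)] for k in (0,5,10)]+[[112.5,117,120,122]]
for L in D: print(L);rel(f(L[0]),0,[f(a) for a in L[1:]])"
```

```text
[0.0, 7.5, 15.0, 22.5, 30.0, 37.5]
0.0 0.023 -0.035; 0.0 0.051 -0.066; 0.0 0.082 -0.094; 0.0 0.117 -0.117; 0.0 0.155 -0.136; 
[37.5, 45.0, 52.5, 60.0, 67.5, 75.0]
0.0 0.04 -0.013; 0.0 0.081 -0.022; 0.0 0.122 -0.024; 0.0 0.164 -0.022; 0.0 0.205 -0.013; 
[75.0, 82.5, 90.0, 97.5, 105.0, 112.5]
0.0 0.04 0.013; 0.0 0.077 0.032; 0.0 0.112 0.055; 0.0 0.143 0.083; 0.0 0.171 0.114; 
[112.5, 117, 120, 122]
0.0 0.015 0.021; 0.0 0.023 0.035; 0.0 0.029 0.045;
```

send_rows --moves "0 0.023 -0.035 0 1;0 0.051 -0.066 0 1;0 0.082 -0.094 0 1;0 0.117 -0.117 0 1;0 0.155 -0.136 0 1"

```text
t: 3.18
position: [0.5266, 0.09, 0.2144]
tool_rot: [-2.197, -2.244, 0.003]
contact_force: [-0.0, 0.6, -8.3]
gripper_width: 0.0153
gripper_force: 30.0
```

send_rows --moves "0 0.04 -0.013 0 1;0 0.081 -0.022 0 1;0 0.122 -0.024 0 1;0 0.164 -0.022 0 1;0 0.205 -0.013 0 1"

```text
t: 3.6
position: [0.5789, 0.091, 0.2179]
tool_rot: [-2.198, -2.245, 0.001]
contact_force: [-2.8, -2.5, 1.0]
gripper_width: 0.0153
gripper_force: 30.0
```

send_rows --moves "0 0.04 0.013 0 1;0 0.077 0.032 0 1;0 0.112 0.055 0 1;0 0.143 0.083 0 1;0 0.171 0.114 0 1"

```text
t: 4.02
position: [0.6221, 0.0919, 0.1888]
tool_rot: [2.198, 2.244, 0.001]
contact_force: [-0.6, -4.6, 2.4]
gripper_width: 0.0153
gripper_force: 30.0
```

send_rows --moves "0 0.015 0.021 0 1;0 0.023 0.035 0 1;0 0.029 0.045 0 1;0 0.029 0.045 0 1;0 0.029 0.045 0 1"

```text
t: 4.43
position: [0.629, 0.092, 0.1776]
tool_rot: [2.197, 2.244, 0.001]
contact_force: [3.2, -5.2, -0.1]
gripper_width: 0.0153
gripper_force: 30.0
```

send_rows --moves "0 0 0 0 1;0 0 0 0 1;0 0 0 0 1;0 0 0 0 1;0 0 0 0 1"

```text
t: 4.85
position: [0.629, 0.092, 0.1777]
tool_rot: [2.197, 2.244, 0.001]
contact_force: [4.5, -5.3, 0.1]
gripper_width: 0.0155
gripper_force: 30.0
```

```bash
python3 - <<'E'
from h import *
now()
from cell import viewer
import cv2
t=viewer.snapshot("top")["frame"];s=viewer.snapshot("side")["frame"]
def c(im,x,y,w=100,h=75):return cv2.resize(im[y:y+h,x:x+w],(400,300),interpolation=cv2.INTER_CUBIC)
m=np.hstack([c(t,175,165),c(s,220,145)])[:,:,::-1]
cv2.imwrite("pics/tip.png",cv2.convertScaleAbs(m,alpha=1.6))
E
```

```text
t 4.85 p [0.629  0.092  0.1777] yaw 0.0209 tilt [ 1.4e-03 -2.0e-04 -1.0e+00] q [ 0.041  0.562  1.593 -0.     0.985  0.021] F [ 4.5 -5.3  0.1] w 0.015456653784067471
```

View pics/tip.png

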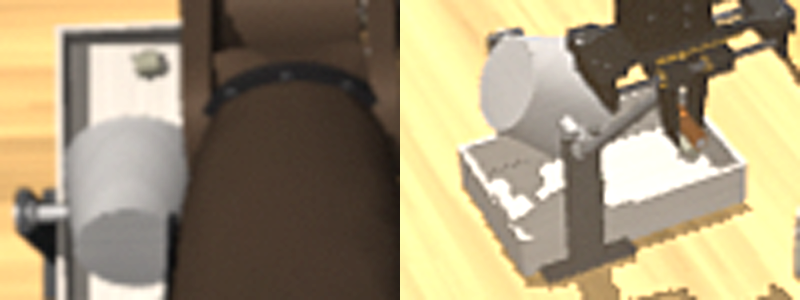

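The pot is tipped about 122°, and one stone is visible in the tub at (212,181) while the arm hides the rest. I'll go a little further toward the stop, then swing back slowly and check.

send_rows --moves "0 0.006 0.013 0 1;0 0.011 0.023 0 1;0 0.011 0.023 0 1;0 0.011 0.023 0 1;0 0.011 0.023 0 1"

```text
t: 5.37
position: [0.6317, 0.0921, 0.1719]
tool_rot: [2.197, 2.244, 0.001]
contact_force: [3.0, -5.0, -0.8]
gripper_width: 0.0152
gripper_force: 30.0
```

```bash
python3 -c "
from h import *
f=lambda d:np.array([.0693+.08*np.cos(np.radians(150-d)),0,.08*np.sin(np.radians(150-d))-.04])
D=[[126.5,119,111,103,94,85],[85,76,67,58,50,42],[42,34,26,18,10,5],[5,2,0,-1]]
for L in D: print(L);rel(f(L[0]),0,[f(a) for a in L[1:]])"
```

```text
[126.5, 119, 111, 103, 94, 85]
0.0 -0.019 -0.037; 0.0 -0.045 -0.074; 0.0 -0.075 -0.106; 0.0 -0.115 -0.138; 0.0 -0.158 -0.162; 
[85, 76, 67, 58, 50, 42]
0.0 -0.047 -0.018; 0.0 -0.096 -0.028; 0.0 -0.146 -0.03; 0.0 -0.191 -0.025; 0.0 -0.234 -0.014; 
[42, 34, 26, 18, 10, 5]
0.0 -0.041 0.017; 0.0 -0.08 0.039; 0.0 -0.115 0.067; 0.0 -0.146 0.099; 0.0 -0.163 0.121; 
[5, 2, 0, -1]
0.0 -0.009 0.014; 0.0 -0.015 0.024; 0.0 -0.018 0.028;
```

send_rows --moves "0 -0.019 -0.037 0 1;0 -0.045 -0.074 0 1;0 -0.075 -0.106 0 1;0 -0.115 -0.138 0 1;0 -0.158 -0.162 0 1"

```text
t: 5.78
position: [0.592, 0.0913, 0.2132]
tool_rot: [2.197, 2.244, 0.002]
contact_force: [2.8, -4.3, -1.1]
gripper_width: 0.0154
gripper_force: 30.0
```

```bash
python3 - <<'E'
from h import *
from cell import viewer
import cv2
t=viewer.snapshot("top")["frame"];s=viewer.snapshot("side")["frame"]
def c(im,x,y,w=100,h=75):return cv2.resize(im[y:y+h,x:x+w],(400,300),interpolation=cv2.INTER_CUBIC)
m=np.hstack([c(t,175,165),c(s,220,145)])[:,:,::-1]
cv2.imwrite("pics/tip2.png",cv2.convertScaleAbs(m,alpha=1.2))
E
```

```text
(no output)
```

View pics/tip2.png

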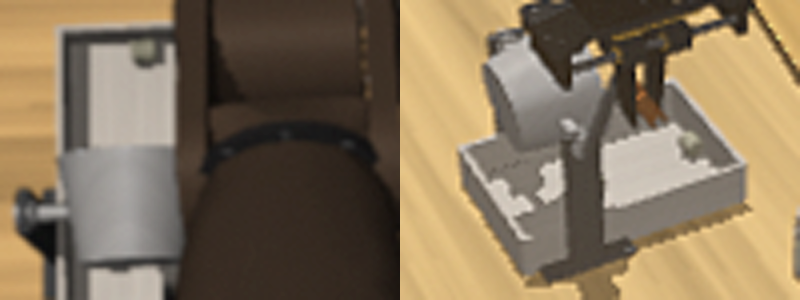

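Two or so stones are visible, at about (212,178) and (205,231). I'll continue upright and look again with a clear view.

send_rows --moves "0 -0.047 -0.018 0 1;0 -0.096 -0.028 0 1;0 -0.146 -0.03 0 1;0 -0.191 -0.025 0 1;0 -0.234 -0.014 0 1"

```text
t: 6.3
position: [0.533, 0.0902, 0.2166]
tool_rot: [2.197, 2.244, 0.002]
contact_force: [1.1, -3.9, 2.1]
gripper_width: 0.0152
gripper_force: 30.0
```

send_rows --moves "0 -0.041 0.017 0 1;0 -0.08 0.039 0 1;0 -0.115 0.067 0 1;0 -0.146 0.099 0 1;0 -0.163 0.121 0 1"

```text
t: 6.72
position: [0.4918, 0.0894, 0.1855]
tool_rot: [2.198, 2.245, 0.0]
contact_force: [1.8, -4.1, 1.4]
gripper_width: 0.0153
gripper_force: 30.0
```

send_rows --moves "0 -0.009 0.014 0 1;0 -0.015 0.024 0 1;0 -0.018 0.028 0 1;0 -0.018 0.028 0 1;0 -0.018 0.028 0 1"

```text
t: 7.13
position: [0.4888, 0.0893, 0.1803]
tool_rot: [2.197, 2.243, 0.003]
contact_force: [-0.8, -5.0, 13.0]
gripper_width: 0.0151
gripper_force: 30.0
```

```bash
python3 - <<'E'
from h import *
now()
from cell import viewer
import cv2
t=viewer.snapshot("top")["frame"];s=viewer.snapshot("side")["frame"]
def c(im,x,y,w=100,h=75):return cv2.resize(im[y:y+h,x:x+w],(400,300),interpolation=cv2.INTER_CUBIC)
m=np.hstack([c(t,175,165),c(s,220,145)])[:,:,::-1]
cv2.imwrite("pics/up.png",cv2.convertScaleAbs(m,alpha=1.2))
E
```

```text
t 7.1333 p [0.4888 0.0893 0.1803] yaw 0.0211 tilt [ 2.7e-03  2.0e-04 -1.0e+00] q [0.048 0.379 1.931 0.    0.829 0.027] F [-0.8 -5.  13. ] w 0.015131252928327791
```

View pics/up.png

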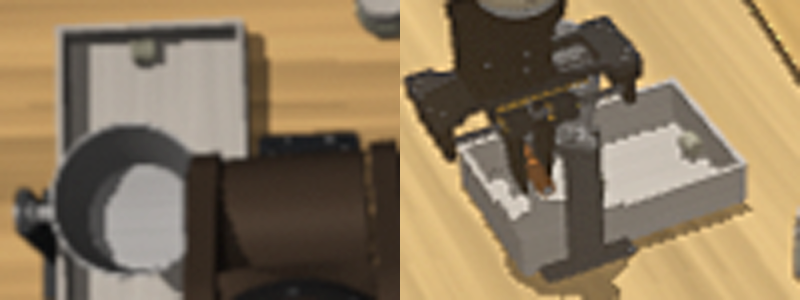

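send_rows --moves "0 0 0 0 0.4;0 0 0 0 0.4;0 0 0 0 0.4;0 0 0 0 0.4;0 0 0 0 0.4"

```text
t: 7.65
position: [0.4877, 0.0895, 0.1789]
tool_rot: [-2.198, -2.244, 0.0]
contact_force: [-0.3, 0.4, -0.0]
gripper_width: 0.0431
gripper_force: 0.0
```

send_rows --moves "0 0 -0.1 0 0.4;0 0 -0.25 0 0.4;0 0 -0.4 0 0.4;0.15 0 -0.4 0 0.4;0.3 0 -0.4 0 0.4"

```text
t: 8.07
position: [0.487, 0.1643, 0.2813]
tool_rot: [2.2, 2.239, 0.006]
contact_force: [0.7, -0.5, -1.1]
gripper_width: 0.0569
gripper_force: 0.0
```

```bash
python3 - <<'E'
from h import *
p,y=now()
rel(p,y,[(.565,-.2,.28)])
from cell import viewer
import cv2
t=viewer.snapshot("top")["frame"];s=viewer.snapshot("side")["frame"]
def c(im,x,y,w=100,h=75):return cv2.resize(im[y:y+h,x:x+w],(400,300),interpolation=cv2.INTER_CUBIC)
m=np.hstack([c(t,175,165),c(s,220,145)])[:,:,::-1]
cv2.imwrite("pics/up2.png",cv2.convertScaleAbs(m,alpha=1.2))
E
```

```text
t 8.0667 p [0.487  0.1643 0.2813] yaw 0.0175 tilt [ 0.0043  0.001  -1.    ] q [0.197 0.281 1.765 0.    1.092 0.179] F [ 0.7 -0.5 -1.1] w 0.05689287760274524
-1.462 0.287 0.005;
```

View pics/up2.png

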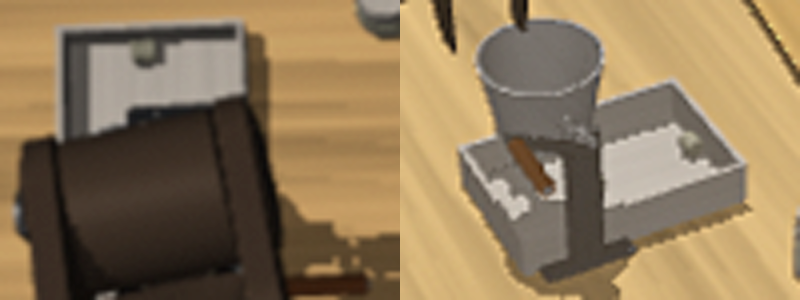

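send_rows --moves "-0.8 0.15 0 0 0.4;-0.8 0.15 0 0 0.4;-0.8 0.15 0 0 0.4;-0.8 0.15 0 0 0.4;-0.8 0.15 0 0 0.4"

```text
t: 8.58
position: [0.5279, -0.0374, 0.2789]
tool_rot: [-2.198, -2.245, 0.0]
contact_force: [-0.2, 1.0, 1.0]
gripper_width: 0.0568
gripper_force: 0.0
```

send_rows --moves "-0.7 0.2 0 0 0.4;-0.7 0.2 0 0 0.4;-0.7 0.2 0 0 0.4;-0.7 0.2 0 0 0.4;-0.7 0.2 0 0 0.4"

```text
t: 9.0
position: [0.5821, -0.2137, 0.2782]
tool_rot: [2.201, 2.242, -0.001]
contact_force: [-0.1, -0.3, 0.2]
gripper_width: 0.0571
gripper_force: 0.0
```

```bash
python3 - <<'E'
from h import *
p,y=now()
rel(p,y,[(.586,-.234,.28),(.586,-.234,.15)])
from cell import viewer
import cv2
T=viewer.snapshot("top");S=viewer.snapshot("side");pickle.dump((T,S),open("w.pkl","wb"))
t=T["frame"];s=S["frame"]
def c(im,x,y,w=100,h=75):return cv2.resize(im[y:y+h,x:x+w],(400,300),interpolation=cv2.INTER_CUBIC)
m=np.vstack([np.hstack([c(t,175,165),c(t,300,180)]),np.hstack([c(s,220,145),c(s,270,222)])])[:,:,::-1]
cv2.imwrite("pics/w.png",cv2.convertScaleAbs(m,alpha=1.4))
E
```

```text
t 9.0 p [ 0.5821 -0.2137  0.2782] yaw 0.0183 tilt [-4.e-04 -4.e-04 -1.e+00] q [-4.580e-01  4.450e-01  1.514e+00 -1.000e-03  1.183e+00 -4.760e-01] F [-0.1 -0.3  0.2] w 0.057082957004995376
-0.081 0.014 -0.007; -0.081 0.014 0.513;
```

View pics/w.png

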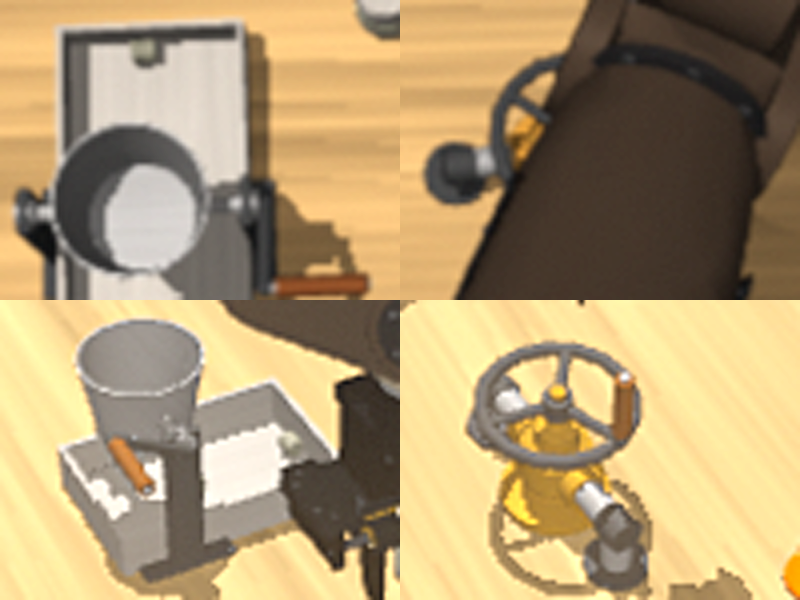

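The pot is upright and empty. One stone is at the far wall and nothing lies outside the tub, so the other three must be under the pot. The wheel handle is still at (326,249) in side. Descending on it.

send_rows --moves "-0.08 0.014 0.1 0 0.4;-0.08 0.014 0.25 0 0.4;-0.08 0.014 0.4 0 0.4;-0.08 0.014 0.51 0 0.4;-0.08 0.014 0.51 0 1"

```text
t: 9.52
position: [0.583, -0.2263, 0.1464]
tool_rot: [-2.191, -2.239, 0.004]
contact_force: [-0.9, 1.0, -0.2]
gripper_width: 0.0541
gripper_force: 0.0
```

send_rows --moves "0 0 0 0 1;0 0 0 0 1;0 0 0 0 1;0 0 0 0 1;0 0 0 0 1"

```text
t: 9.93
position: [0.5859, -0.2288, 0.1531]
tool_rot: [2.196, 2.243, 0.001]
contact_force: [-0.9, 0.2, -0.1]
gripper_width: 0.0226
gripper_force: 0.0
```

send_rows --moves "0 0 0 0 1;0 0 0 0 1;0 0 0 0 1"

```text
t: 10.18
position: [0.5857, -0.2288, 0.1525]
tool_rot: [2.197, 2.244, 0.001]
contact_force: [-0.1, 1.3, 7.0]
gripper_width: 0.0154
gripper_force: 30.0
```

```bash
python3 -c "
from h import *
now()"
```

```text
t 10.1833 p [ 0.5857 -0.2288  0.1525] yaw 0.021 tilt [ 1.2e-03 -5.0e-04 -1.0e+00] q [-0.477  0.582  1.634  0.     0.925 -0.499] F [-0.1  1.3  7. ] w 0.015387765956450907
```

The grip is good, but the TCP sits about 5 mm off the handle along y. I'll recentre, then work with a light grip so the stop can't build up force.

send_rows --moves "0 0 0 0 0.7;0 0 0 0 0.7;-0.02 0 0 0 0.7;-0.02 0 0 0 0.7;-0.02 0 0 0 0.7" --newtons 15

```text
t: 10.6
position: [0.5855, -0.2341, 0.1514]
tool_rot: [-2.198, -2.244, 0.0]
contact_force: [-1.3, 0.6, 0.2]
gripper_width: 0.0286
gripper_force: 0.0
```

send_rows --moves "0 0 0 0 1;0 0 0 0 1;0 0 0 0 1;0 0 0 0 1;0 0 0 0 1"

```text
t: 11.02
position: [0.5856, -0.2337, 0.1516]
tool_rot: [2.198, 2.245, 0.0]
contact_force: [0.9, -1.0, -0.4]
gripper_width: 0.0155
gripper_force: 15.0
```

```bash
cat > wheel.py <<'E'
# usage: wheel.py angles... (deg, first = start): rows along the circle in tool axes
from h import *
import sys
a=np.radians([float(x) for x in sys.argv[1:]])
f=lambda t:.06*np.array([np.cos(t),np.sin(t),0])
rel(f(a[0]),.021,[f(t) for t in a[1:]])
E
python3 -c "
from h import *
now()
print(np.degrees(np.arctan2(-.234+.1805,.586-.561)))"; python3 wheel.py -65 -83 -101 -119 -137 -155;
```

```text
t 11.0167 p [ 0.5856 -0.2337  0.1516] yaw 0.0211 tilt [ 0. -0. -1.] q [-0.484  0.586  1.629  0.     0.927 -0.506] F [ 0.9 -1.  -0.4] w 0.015525575389819975
-64.9537992203573
-0.019 -0.073 0.0; -0.015 -0.148 0.0; 0.012 -0.218 0.0; 0.06 -0.276 0.0; 0.123 -0.316 0.0;
```

send_rows --moves "-0.019 -0.073 0 0 1;-0.015 -0.148 0 0 1;0.012 -0.218 0 0 1;0.06 -0.276 0 0 1;0.123 -0.316 0 0 1"

```text
t: 11.43
position: [0.5059, -0.2046, 0.1516]
tool_rot: [2.198, 2.242, 0.003]
contact_force: [21.6, 6.2, -9.5]
gripper_width: 0.0157
gripper_force: 15.0
```

send_rows --moves "0 0 0 0 1"

```text
t: 11.52
position: [0.5051, -0.2023, 0.1516]
tool_rot: [-2.198, -2.244, -0.002]
contact_force: [1.5, 3.0, -5.7]
gripper_width: 0.0159
gripper_force: 15.0
```

```bash
for a in -155 -173 -191 -209 -227 -245 -263 -281 -299 -317 -335 -353 -371 -389 -407 -425 -443 -461 -479 -497; do echo -n "$a: "; python3 wheel.py $a $((a-6)) $((a-12)) $((a-18)); done
```

```text
-155: 0.023 -0.009 0.0; 0.048 -0.015 0.0; 0.073 -0.019 0.0; 
-173: 0.025 -0.001 0.0; 0.05 0.0 0.0; 0.075 0.004 0.0; 
-191: 0.024 0.007 0.0; 0.048 0.016 0.0; 0.07 0.027 0.0; 
-209: 0.021 0.014 0.0; 0.04 0.03 0.0; 0.058 0.047 0.0; 
-227: 0.016 0.02 0.0; 0.029 0.041 0.0; 0.041 0.063 0.0; 
-245: 0.009 0.023 0.0; 0.015 0.048 0.0; 0.019 0.073 0.0; 
-263: 0.001 0.025 0.0; -0.0 0.05 0.0; -0.004 0.075 0.0; 
-281: -0.007 0.024 0.0; -0.016 0.048 0.0; -0.027 0.07 0.0; 
-299: -0.014 0.021 0.0; -0.03 0.04 0.0; -0.047 0.058 0.0; 
-317: -0.02 0.016 0.0; -0.041 0.029 0.0; -0.063 0.041 0.0; 
-335: -0.023 0.009 0.0; -0.048 0.015 0.0; -0.073 0.019 0.0; 
-353: -0.025 0.001 0.0; -0.05 -0.0 0.0; -0.075 -0.004 0.0; 
-371: -0.024 -0.007 0.0; -0.048 -0.016 0.0; -0.07 -0.027 0.0; 
-389: -0.021 -0.014 0.0; -0.04 -0.03 0.0; -0.058 -0.047 0.0; 
-407: -0.016 -0.02 0.0; -0.029 -0.041 0.0; -0.041 -0.063 0.0; 
-425: -0.009 -0.023 0.0; -0.015 -0.048 0.0; -0.019 -0.073 0.0; 
-443: -0.001 -0.025 0.0; 0.0 -0.05 0.0; 0.004 -0.075 0.0; 
-461: 0.007 -0.024 0.0; 0.016 -0.048 0.0; 0.027 -0.07 0.0; 
-479: 0.014 -0.021 0.0; 0.03 -0.04 0.0; 0.047 -0.058 0.0; 
-497: 0.02 -0.016 0.0; 0.041 -0.029 0.0; 0.063 -0.041 0.0;
```

send_rows --moves "0.023 -0.009 0 0 1;0.048 -0.015 0 0 1;0.073 -0.019 0 0 1;0.073 -0.019 0 0 1"

```text
t: 11.85
position: [0.5011, -0.1854, 0.1516]
tool_rot: [2.197, 2.245, 0.001]
contact_force: [5.2, 2.2, -3.6]
gripper_width: 0.0158
gripper_force: 15.0
```

send_rows --moves "0.025 -0.001 0 0 1;0.05 0 0 0 1;0.075 0.004 0 0 1;0.075 0.004 0 0 1"

```text
t: 12.18
position: [0.5024, -0.1669, 0.1516]
tool_rot: [2.196, 2.244, 0.002]
contact_force: [8.4, 0.3, -7.1]
gripper_width: 0.0158
gripper_force: 15.0
```

send_rows --moves "0.024 0.007 0 0 1;0.048 0.016 0 0 1;0.07 0.027 0 0 1;0.07 0.027 0 0 1"

```text
t: 12.52
position: [0.5092, -0.1498, 0.1516]
tool_rot: [2.196, 2.243, 0.002]
contact_force: [8.6, -2.4, -8.2]
gripper_width: 0.0156
gripper_force: 15.0
```

send_rows --moves "0.021 0.014 0 0 1;0.04 0.03 0 0 1;0.058 0.047 0 0 1;0.058 0.047 0 0 1"

```text
t: 12.85
position: [0.5209, -0.1356, 0.1517]
tool_rot: [2.195, 2.243, 0.001]
contact_force: [8.4, -7.3, -8.2]
gripper_width: 0.0159
gripper_force: 15.0
```

send_rows --moves "0.012 0.024 0 0 1;0.025 0.045 0 0 1;0.037 0.066 0 0 1;0.037 0.066 0 0 1"

```text
t: 13.18
position: [0.5366, -0.1255, 0.1516]
tool_rot: [2.197, 2.244, 0.0]
contact_force: [4.5, -3.5, -3.6]
gripper_width: 0.0158
gripper_force: 15.0
```

send_rows --moves "0.009 0.023 0 0 1;0.015 0.048 0 0 1;0.019 0.073 0 0 1;0.019 0.073 0 0 1"

```text
t: 13.52
position: [0.5547, -0.1207, 0.1516]
tool_rot: [2.197, 2.244, -0.0]
contact_force: [2.2, -6.8, -2.5]
gripper_width: 0.0154
gripper_force: 15.0
```

send_rows --moves "0 0.025 0 0 1;-0.003 0.05 0 0 1;-0.007 0.075 0 0 1;-0.007 0.075 0 0 1"

```text
t: 13.85
position: [0.5735, -0.1218, 0.1516]
tool_rot: [2.197, 2.245, 0.001]
contact_force: [1.8, -0.7, -1.1]
gripper_width: 0.0158
gripper_force: 15.0
```

send_rows --moves "-0.007 0.024 0 0 1;-0.016 0.048 0 0 1;-0.027 0.07 0 0 1;-0.027 0.07 0 0 1"

```text
t: 14.18
position: [0.5915, -0.1288, 0.1516]
tool_rot: [2.197, 2.244, 0.001]
contact_force: [2.3, 0.3, -1.0]
gripper_width: 0.0156
gripper_force: 15.0
```

send_rows --moves "-0.014 0.021 0 0 1;-0.03 0.04 0 0 1;-0.047 0.058 0 0 1;-0.047 0.058 0 0 1"

```text
t: 14.52
position: [0.606, -0.1408, 0.1516]
tool_rot: [2.197, 2.243, 0.001]
contact_force: [2.5, -0.5, -1.6]
gripper_width: 0.0155
gripper_force: 15.0
```

send_rows --moves "-0.02 0.016 0 0 1;-0.041 0.029 0 0 1;-0.063 0.041 0 0 1;-0.063 0.041 0 0 1"

```text
t: 14.85
position: [0.6161, -0.1567, 0.1516]
tool_rot: [2.198, 2.243, -0.0]
contact_force: [1.2, -1.4, -0.6]
gripper_width: 0.0157
gripper_force: 15.0
```

send_rows --moves "-0.023 0.009 0 0 1;-0.048 0.015 0 0 1;-0.073 0.019 0 0 1;-0.073 0.019 0 0 1"

```text
t: 15.18
position: [0.6207, -0.1744, 0.1516]
tool_rot: [-2.198, -2.244, -0.0]
contact_force: [-0.6, -0.5, -1.7]
gripper_width: 0.0157
gripper_force: 15.0
```

send_rows --moves "-0.025 0.001 0 0 1;-0.05 0 0 0 1;-0.075 -0.004 0 0 1;-0.075 -0.004 0 0 1"

```text
t: 15.52
position: [0.6201, -0.1935, 0.1518]
tool_rot: [2.197, 2.244, -0.0]
contact_force: [0.4, 0.4, 0.4]
gripper_width: 0.0021
gripper_force: 0.0
```

The grip slipped off the handle, probably at the stop. I'll lift clear and look.

send_rows --moves "0 0 -0.15 0 1;0 0 -0.3 0 1;0 0 -0.45 0 0.7;-0.15 0 -0.45 0 0.4;-0.3 0 -0.45 0 0.4"

```text
t: 15.93
position: [0.6223, -0.2675, 0.2678]
tool_rot: [2.191, 2.243, 0.002]
contact_force: [0.3, -0.9, -0.1]
gripper_width: 0.0151
gripper_force: 0.0
```

send_rows --moves "-0.16 0 0 0 0.4;-0.32 0 0 0 0.4;-0.48 0 0 0 0.4;-0.48 0 0 0 0.4"

```text
t: 16.27
position: [0.6226, -0.3944, 0.2632]
tool_rot: [2.203, 2.238, -0.003]
contact_force: [-0.0, -0.2, 0.1]
gripper_width: 0.0421
gripper_force: 0.0
```

```bash
python3 - <<'E'
from h import *
p,y=now()
from cell import viewer
import cv2
T=viewer.snapshot("top");S=viewer.snapshot("side");pickle.dump((T,S),open("w2.pkl","wb"))
t=T["frame"];s=S["frame"]
def c(im,x,y,w=100,h=75):return cv2.resize(im[y:y+h,x:x+w],(400,300),interpolation=cv2.INTER_CUBIC)
m=np.hstack([c(t,300,180),c(s,270,222)])[:,:,::-1]
cv2.imwrite("pics/w2.png",cv2.convertScaleAbs(m,alpha=1.4))
E
```

```text
t 16.2667 p [ 0.6226 -0.3944  0.2632] yaw 0.0159 tilt [-2.0e-04 -2.1e-03 -1.0e+00] q [-0.654  0.638  1.205 -0.002  1.298 -0.669] F [-0.  -0.2  0.1] w 0.04209311162696721
```

View pics/w2.png

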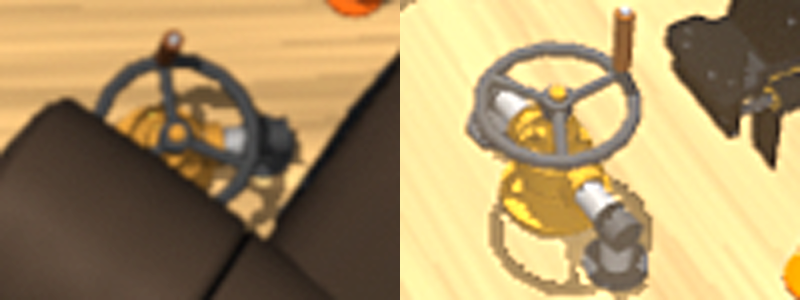

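The handle now stands at the far side of the wheel: middle at (343,192.5) in top and (325.8,232.3) in side.

```bash
python3 - <<'E'
from h import *
T,S=pickle.load(open("w2.pkl","rb"))
print(cross(ray(T,343,192.5),ray(S,325.75,232.3)),plane(T,343,192.5,.144),plane(S,325.75,232.3,.144))
P=np.array([[.5855,-.2337],[.5051,-.2023],[.5011,-.1854],[.5024,-.1669],[.5092,-.1498],[.5209,-.1356],[.5366,-.1255],[.5547,-.1207],[.5735,-.1218],[.5915,-.1288],[.606,-.1408],[.6161,-.1567],[.6207,-.1744]])
from scipy.optimize import least_squares
for n in (6,8,13):
  f=least_squares(lambda c:np.hypot(*(P[:n]-c[:2]).T)-.06,[.561,-.18]);print(f.x,np.round(f.fun,4))
E
```

```text
(array([ 0.61873261, -0.17548927,  0.14597748]), np.float64(0.0012231756732410132)) [ 0.61978636 -0.17594205  0.144     ] [ 0.61911871 -0.17377486  0.144     ]
[ 0.56093923 -0.17966938] [-0.0006  0.0003  0.0001 -0.0001 -0.0003 -0.0005]
[ 0.56087934 -0.18004067] [-0.001   0.0001  0.     -0.0001 -0.0001 -0.0002 -0.0003 -0.0003]
[ 0.56082898 -0.18017648] [-0.0011 -0.     -0.     -0.0001 -0.0001 -0.0002 -0.0002 -0.0002 -0.0003
 -0.0002 -0.0001  0.0001  0.0001]
```

send_rows --moves "0.8 -0.012 0.01 0.1 0.4;0.8 -0.012 0.01 0.1 0.4;0.8 -0.012 0.01 0.1 0.4;0.8 -0.012 0.01 0.1 0.4;0.8 -0.012 0.01 0.1 0.4"

```text
t: 16.78
position: [0.6162, -0.1835, 0.2622]
tool_rot: [2.785, 1.454, 0.001]
contact_force: [1.3, 0.4, 0.3]
gripper_width: 0.057
gripper_force: 0.0
```

send_rows --moves "0 0 0 0.1 0.4;0 0 0 0.1 0.4;0 0 0 0.1 0.4;0 0 0 0.1 0.4;0 0 0 0.1 0.4"

```text
t: 17.2
position: [0.6167, -0.1859, 0.2622]
tool_rot: [3.097, 0.527, 0.001]
contact_force: [-0.9, 0.1, 0.8]
gripper_width: 0.057
gripper_force: 0.0
```

send_rows --moves "0 0 0 0.05 0.4;0 0 0 0.05 0.4;0 0 0 0.05 0.4;0 0 0 0.05 0.4"

```text
t: 17.53
position: [0.6167, -0.1862, 0.2621]
tool_rot: [3.141, 0.041, 0.001]
contact_force: [0.5, 0.3, -0.7]
gripper_width: 0.0575
gripper_force: 0.0
```

```bash
python3 -c "
from h import *
p,y=now()
rel(p,y,[(.6195,-.175,.26),(.6195,-.175,.15)])"
```

```text
t 17.5333 p [ 0.6167 -0.1862  0.2621] yaw -1.5448 tilt [ 5.e-04 -3.e-04 -1.e+00] q [-0.396  0.494  1.473 -0.     1.174  1.149] F [ 0.5  0.3 -0.7] w 0.057534243141317214
0.012 -0.044 0.008; 0.012 -0.044 0.448;
```

send_rows --moves "0.012 -0.044 0 0 0.4;0.012 -0.044 0.15 0 0.4;0.012 -0.044 0.3 0 0.4;0.012 -0.044 0.44 0 0.4;0.012 -0.044 0.44 0 0.6" --newtons 20

```text
t: 17.95
position: [0.6171, -0.174, 0.1457]
tool_rot: [-3.137, -0.048, 0.014]
contact_force: [-1.0, 0.6, -0.8]
gripper_width: 0.0544
gripper_force: 0.0
```

send_rows --moves "0 0 0 0 1;0 0 0 0 1;0 0 0 0 1;0 0 0 0 1;0 0 0 0 1"

```text
t: 18.37
position: [0.62, -0.1751, 0.1534]
tool_rot: [-3.14, -0.043, -0.003]
contact_force: [0.2, 27.4, 12.3]
gripper_width: 0.0223
gripper_force: 13.5
```

send_rows --moves "0 0 0 0 1;0 0 0 0 1;0 0 0 0 1"

```text
t: 18.62
position: [0.6198, -0.1717, 0.1534]
tool_rot: [-3.135, -0.044, -0.001]
contact_force: [-1.0, 27.5, 10.4]
gripper_width: 0.0156
gripper_force: 20.0
```

```bash
python3 -c "
from h import *
now()"
```

```text
t 18.6167 p [ 0.6198 -0.1717  0.1534] yaw -1.5428 tilt [ 7.0e-04  6.1e-03 -1.0e+00] q [-0.375  0.6    1.594  0.007  0.95   1.163] F [-1.  27.5 10.4] w 0.015562835407536817
```

The wheel is firmly against its stop: 27 N of push with no motion, handle at about 8°. Now I'll unwind two turns from here.

```bash
python3 - <<'E'
from h import *
C=np.array([.5608,-.1801,0]);g=lambda d:C+.0597*np.array([np.cos(np.radians(d)),np.sin(np.radians(d)),0])
Y=-1.5438
print("first");rel(np.array([.6197,-.175,0]),Y,[g(8+18*i) for i in range(1,6)])
for k in (0,90,180,270): print(k);rel(g(8+k),Y,[g(8+k+18*i) for i in range(1,6)])
E
```

```text
first
-0.019 -0.085 0.0; -0.06 -0.147 0.0; -0.118 -0.194 0.0; -0.188 -0.22 0.0; -0.263 -0.223 0.0; 
0
-0.02 -0.072 0.0; -0.061 -0.134 0.0; -0.12 -0.181 0.0; -0.189 -0.207 0.0; -0.264 -0.21 0.0; 
90
-0.072 0.02 0.0; -0.134 0.061 0.0; -0.181 0.12 0.0; -0.207 0.189 0.0; -0.21 0.264 0.0; 
180
0.02 0.072 0.0; 0.061 0.134 0.0; 0.12 0.181 0.0; 0.189 0.207 0.0; 0.264 0.21 0.0; 
270
0.072 -0.02 0.0; 0.134 -0.061 0.0; 0.181 -0.12 0.0; 0.207 -0.189 0.0; 0.21 -0.264 0.0;
```

send_rows --moves "-0.019 -0.085 0 0 1;-0.06 -0.147 0 0 1;-0.118 -0.194 0 0 1;-0.188 -0.22 0 0 1;-0.263 -0.223 0 0 1" --newtons 35

```text
t: 19.03
position: [0.5531, -0.1181, 0.1534]
tool_rot: [-3.137, -0.044, -0.007]
contact_force: [1.7, 12.5, 10.9]
gripper_width: 0.0151
gripper_force: 35.0
```

send_rows --moves "0 0 0 0 1;0 0 0 0 1"

```text
t: 19.2
position: [0.5507, -0.1187, 0.1534]
tool_rot: [-3.136, -0.043, 0.003]
contact_force: [-6.9, 27.4, 14.6]
gripper_width: 0.0153
gripper_force: 35.0
```

send_rows --moves "-0.003 -0.013 -0.004 0 1;-0.003 -0.013 -0.004 0 1"

```text
t: 19.37
position: [0.5511, -0.1183, 0.1535]
tool_rot: [-3.141, -0.044, -0.0]
contact_force: [-3.7, 6.3, 4.8]
gripper_width: 0.0151
gripper_force: 35.0
```

```bash
python3 -c "
from h import *
now()"
```

```text
t 19.3667 p [ 0.5511 -0.1183  0.1535] yaw -1.5425 tilt [ 1.e-04  3.e-04 -1.e+00] q [-0.329  0.5    1.798  0.     0.844  1.213] F [-3.7  6.3  4.8] w 0.01512953961260849
```

send_rows --moves "-0.072 0.02 0 0 1;-0.134 0.061 0 0 1;-0.181 0.12 0 0 1;-0.207 0.189 0 0 1;-0.21 0.264 0 0 1"

```text
t: 19.78
position: [0.5006, -0.187, 0.1536]
tool_rot: [3.141, 0.044, 0.003]
contact_force: [14.6, 6.9, -4.6]
gripper_width: 0.0156
gripper_force: 35.0
```

send_rows --moves "0 0 0 0 1;0 0 0 0 1"

```text
t: 19.95
position: [0.501, -0.1877, 0.1534]
tool_rot: [3.14, 0.041, 0.002]
contact_force: [-3.8, -2.4, 7.7]
gripper_width: 0.0158
gripper_force: 35.0
```

Low forces, angle as expected (≈189°). Next half turn.

send_rows --moves "0.02 0.072 0 0 1;0.061 0.134 0 0 1;0.12 0.181 0 0 1;0.189 0.207 0 0 1;0.264 0.21 0 0 1"

```text
t: 20.37
position: [0.5687, -0.2371, 0.1534]
tool_rot: [-3.141, -0.042, 0.0]
contact_force: [-5.4, 12.4, 7.9]
gripper_width: 0.0152
gripper_force: 35.0
```

send_rows --moves "0.072 -0.02 0 0 1;0.134 -0.061 0 0 1;0.181 -0.12 0 0 1;0.207 -0.189 0 0 1;0.21 -0.264 0 0 1"

```text
t: 20.78
position: [0.6197, -0.1689, 0.1535]
tool_rot: [3.14, 0.044, 0.001]
contact_force: [-11.7, -5.3, 9.8]
gripper_width: 0.0154
gripper_force: 35.0
```

send_rows --moves "0 0 0 0 1;0 0 0 0 1"

```text
t: 20.95
position: [0.6193, -0.1679, 0.1535]
tool_rot: [-3.141, -0.046, -0.002]
contact_force: [-0.1, 2.2, 5.6]
gripper_width: 0.0157
gripper_force: 35.0
```

One turn is done, about 3° over. Second turn.

send_rows --moves "-0.02 -0.072 0 0 1;-0.061 -0.134 0 0 1;-0.12 -0.181 0 0 1;-0.189 -0.207 0 0 1;-0.264 -0.21 0 0 1"

```text
t: 21.37
position: [0.552, -0.1179, 0.1535]
tool_rot: [3.141, 0.045, 0.005]
contact_force: [3.7, -10.9, 2.1]
gripper_width: 0.0156
gripper_force: 35.0
```

send_rows --moves "-0.072 0.02 0 0 1;-0.134 0.061 0 0 1;-0.181 0.12 0 0 1;-0.207 0.189 0 0 1;-0.21 0.264 0 0 1"

```text
t: 21.78
position: [0.5005, -0.1867, 0.1535]
tool_rot: [3.141, 0.043, 0.003]
contact_force: [13.4, 4.5, 0.4]
gripper_width: 0.0158
gripper_force: 35.0
```

send_rows --moves "0 0 0 0 1;0 0 0 0 1"

```text
t: 21.95
position: [0.501, -0.1877, 0.1534]
tool_rot: [3.14, 0.041, 0.002]
contact_force: [-3.4, -2.6, 9.3]
gripper_width: 0.0157
gripper_force: 35.0
```

send_rows --moves "0.02 0.072 0 0 1;0.061 0.134 0 0 1;0.12 0.181 0 0 1;0.189 0.207 0 0 1;0.264 0.21 0 0 1"

```text
t: 22.37
position: [0.5687, -0.2372, 0.1534]
tool_rot: [-3.14, -0.041, 0.0]
contact_force: [-5.4, 14.0, 12.1]
gripper_width: 0.0153
gripper_force: 35.0
```

send_rows --moves "0.072 -0.02 0 0 1;0.134 -0.061 0 0 1;0.181 -0.12 0 0 1;0.207 -0.189 0 0 1;0.211 -0.251 0 0 1"

```text
t: 22.78
position: [0.62, -0.1721, 0.1534]
tool_rot: [3.14, 0.044, 0.001]
contact_force: [-6.8, -4.2, 9.4]
gripper_width: 0.0149
gripper_force: 35.0
```

send_rows --moves "0 0 0 0 1;0 0 0 0 1;0 0 0 0 1;0 0 0 0 1;0 0 0 0 1"

```text
t: 23.2
position: [0.6199, -0.1722, 0.1535]
tool_rot: [3.141, 0.044, 0.003]
contact_force: [1.7, 2.9, 7.0]
gripper_width: 0.0158
gripper_force: 35.0
```

```bash
python3 - <<'E'
from h import *
p,y=now()
print(np.degrees(np.arctan2(p[1]+.1785,p[0]-.5608)))
from cell import viewer
import cv2
t=viewer.snapshot("top")["frame"];s=viewer.snapshot("side")["frame"]
def c(im,x,y,w=100,h=75):return cv2.resize(im[y:y+h,x:x+w],(400,300),interpolation=cv2.INTER_CUBIC)
m=np.vstack([np.hstack([c(t,175,165),c(t,300,180)]),np.hstack([c(s,220,145),c(s,270,222)])])[:,:,::-1]
cv2.imwrite("pics/end.png",cv2.convertScaleAbs(m,alpha=1.4))
E
```

```text
t 23.2 p [ 0.6199 -0.1722  0.1535] yaw -1.5431 tilt [ 1.8e-03 -1.0e-04 -1.0e+00] q [-3.740e-01  5.990e-01  1.595e+00  1.000e-03  9.460e-01  1.169e+00] F [1.7 2.9 7. ] w 0.01577472243687281
6.064714688937233
```

View pics/end.png

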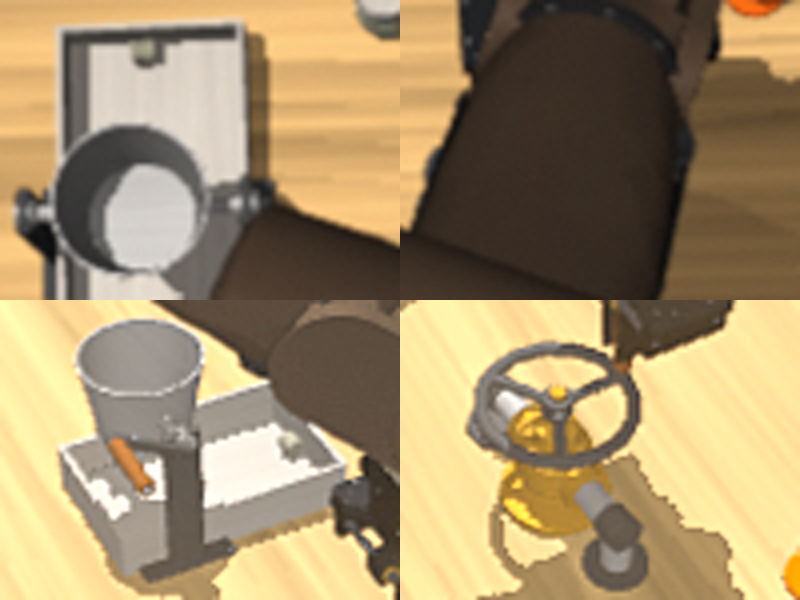

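The gripper holds the wheel handle within about 1° of its angle at the stop, two turns open. The pot is upright and empty. Handing in.

```bash
python3 -c "
from cell import r
print(r.sign_off())"
```

```text
the job is handed in; nothing more can be done
None
```

I handed the job in at 23 s: the pot is upright and empty, and the valve was closed to its stop, then opened two turns, with the gripper still on the handle at 35 N. I saw only one stone clearly in the tub; the other three should be under the pot, hidden from both cameras.

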